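# Comb skewed dowels into the grooves of a dowel tray

### The arm

A 6-joint arm with a two-finger parallel gripper is mounted at the origin on the work surface. World frame = base frame: x ahead of the robot, y to its left, z up, the work surface at z = 0. Lengths are in m, angles in rad, forces in N, time in s.
With the tool pointing down it reaches from about 0.35 to 0.975 m from the base axis. Payload 4.9 kg.
Tool frame: the origin (TCP) lies midway between the tips of the shut fingers; the grasp point (between the pads) lies 19 mm behind it (env.hold_point_z is the distance from the TCP to the grasp point, in m); z points along the fingers, y is the direction in which the jaws open and shut (so a half turn about z gives the same grasp; the last joint's range is limited). The gripper opens to 85 mm and grips with 20 to 120 N. Pads are 22 mm wide; open, the fingers measure 114 mm over their backs; the gripper's body (76 mm by 85 mm) begins 54 mm behind the grasp point. The pads swing forward as they close: fully open they stand 13 mm farther back than shut.
Start: joints at [-1.253, 0.053, 1.613, -0, 1.476, -0.119], TCP at [0.264, -0.566, 0.231] pointing down, gripper open.
Joint ranges: [-3.01, 3.01], [-1.01, 2.22], [0.06, 2.58], [-1.02, 4.17], [0.09, 2.62], [-3.14, 3.14]. Speed limits (rad/s): [2.57, 2.57, 3.14, 3.14, 3.14, 3.14].

### API

Orientations are given as a unit quaternion [x, y, z, w].
In Python, from cell import env gives the robot as it stands. The module is installed in compiled form; this text tells all that it offers.
- The arm moves only by the tool step_arm, never from a script. Its arguments are lists of equal length, an entry for each row: "claw": the finger opening in m, from 0 to 0.0854; "travel": the shift along the world's x, y, z in m, a list of three; "rot": the turn, a rotation vector about the world's x, y, z in degrees, a list of three. In form: {"claw": [claw, ...], "travel": [[dx, dy, dz], ...], "rot": [[rx, ry, rz], ...]}. A call has 1 to 20 rows; each row shifts and turns the commanded pose from where the row before left it; what a row does not reach is not made up. A row lasts 1/10 s, in which the tool goes at most 50 mm and 8.59 degrees, less where a joint would pass 70% of its speed; a pose out of reach is approached as far as the arm can. A call is refused whole if a number of a shift passes 0.05 or a number of a turn 8.59, either way. A call with a gripper value outside its range is refused whole. The fingers move at their own pace and stop on an object; "squeeze" is the grip in N (left out, the last holds). Time passes only in rows, so rows that do not move let the fingers close. It gives the time, the measured TCP pose, the force and the opening at its end, in the units of the state.
- env.get_state(): the state, without advancing time (a new reading comes with each control period).
- env.snapshot(name): name is "scene" or "top" or "wrist"; returns a dict with "img" (480x640x3 uint8, red, green, blue), "depth" (480x640 float32, m along the optical axis (not along the pixel's ray), 0 where there is no reading), "fx", "fy", "cx", "cy" (pixels), "distortion" ([k1, k2, p1, p2, k3] as OpenCV has them; the pictures are not rectified), "rvec" (rotation vector, rad) and "tvec" (3), from world to camera coordinates, as OpenCV has them; the wrist camera has in their place "tool_from_camera" (4x4, takes a point from camera to tool coordinates, whose origin is the TCP and whose axes are the flange's). Camera axes: x right, y down, z forward; pixel columns grow to the right and rows downward; lengths in m; the calibration is good to about 2 mm. A picture is of the moment at which its call begins: read the wrist's pose just before it.
- env.close_job(): hands the job in, once; it reports no verdict.
The state is a dict: "time_s": time; "joint_positions": joint angles; "qvel": joint speeds; "tau": joint torques, N m; "position": TCP position; "tcp_rot": TCP orientation; "wrist_force": force on the tool from outside, world axes, zero at the start; "ft_torque": the same for the moment, N m; "opening": finger opening in m.
Only numpy, scipy, OpenCV 4.12 (cv2) and the standard library are available. Lean on these libraries where they do the work, as an engineer would, in place of code of your own. Each camera call takes 0.05 s, during which the arm holds its last target. There are 200 camera calls.

### The job

Give the dowel tray a puff of dry wax by pressing the spray can's nozzle cap fully down and letting it spring back. Then take the rake, set its two feet gently down on the tray's end rims until they are felt to rest there, with the row of teeth parallel to the grooves, and comb across the tray, from one side and the other, until all three dowels lie down in the grooves: if a dowel jams, do not force it, and do not press hard on the tray or touch the dowels with the gripper or arm. Finally set the rake back upright on its rest, teeth in the gap, and let go, leaving the other things on the bench where they are.

Things in the scene. Friction and masses are not known exactly. Their poses are not given: they have to be found in the camera images.
- tray: Fixed grey moulded dowel tray, 194 mm (x) by 183 mm (y); origin: centre of its underside on the bench, z up. Seven grooves run along x, 150 mm long, 15 mm wide at 24 mm pitch (centres y = 0, 24, 48, 72 mm either side), parted by six 9 mm thick round-topped ridges (y = 12, 36, 60 mm either side). Groove floor 11 mm, ridge tops 23 mm up. Side walls at y = 81.5 to 91.5 mm either side, 30 mm up.
- rim_near (a point): Middle of the flat top of the tray's end rim nearest the robot, at x = -86 mm. This rim and its twin at x = +86 mm are each 22 mm wide, 34 mm above the tray's underside, and run along y over the tray's whole width: the tracks for the rake's two feet.
- cap_top (a point): Centre of the top of the white sprung nozzle cap (22 mm diameter) on the fixed spray can (54 mm diameter, axis at x = 165, y = 30 mm in the tray), 163 mm above the bench. Pressed straight down it travels 6 mm against a light spring (0.5 N to start, about 5 N fully down) and springs back by itself.
- cap (a joint): Travel of the nozzle cap: 0 = up, 0.006 m = fully down.
- rake_grip (a point): Centre of the rake's upright wooden grip block, 64 mm (its x) by 26 mm (its y, the way to grip it) by 72 mm tall. It stands on the middle of a wooden board 196 mm (x) by 48 mm (y), top 36 mm and underside 50 mm below this point. z runs up the grip. Rake mass about 0.24 kg.
- rake_tips (a point): Middle of the row of tooth tips under the rake's board, 74.5 mm below the grip centre. Along the rake's x: six steel teeth, 5 mm thick, 23 mm apart (outer ones at x = 57.5 mm either side), and at x = 86 mm either side two stouter, shorter feet, ends 9 mm higher than the tips. With the feet on the tray's end rims the tips pass 2 mm above the ridge tops.
- rest: Fixed wooden rake rest, 184 mm (x) by 62 mm (y); origin: centre of its underside on the bench. Two rails along x, tops 42 mm up, 26 mm gap between them. The rake's board sits across the rail tops, teeth and feet hanging in the gap, its length along the rest's x; its grip centre is then 92 mm above the bench.
- dowel0_center (a point): Centre of a loose wooden dowel, 12 mm diameter, 120 mm long along its x, about 14 g; starts askew on the ridges, clear of the two outermost grooves. In a groove its centre is 17 mm above the tray's underside and the teeth pass over it. Pushed by the row of teeth it turns parallel and drops into a groove, or one end tips in and it jams: then the push rises sharply; lift, and comb from the opposite side.
- dowel1_center (a point): Centre of a loose wooden dowel, 12 mm diameter, 120 mm long along its x, about 14 g; starts askew on the ridges, clear of the two outermost grooves. In a groove its centre is 17 mm above the tray's underside and the teeth pass over it. Pushed by the row of teeth it turns parallel and drops into a groove, or one end tips in and it jams: then the push rises sharply; lift, and comb from the opposite side.
- dowel2_center (a point): Centre of a loose wooden dowel, 12 mm diameter, 120 mm long along its x, about 14 g; starts askew on the ridges, clear of the two outermost grooves. In a groove its centre is 17 mm above the tray's underside and the teeth pass over it. Pushed by the row of teeth it turns parallel and drops into a groove, or one end tips in and it jams: then the push rises sharply; lift, and comb from the opposite side.
- pencil: Bystander: flat white carpenter's pencil, 150 mm long (its x) x 12 x 8 mm, beside the rest. Origin at the centre of its underside.
- tape: Bystander: tape measure, 62 x 30 x 56 mm high; origin at the centre of its underside.
- offcut: Bystander: plywood offcut with brads, 130 (x) x 75 (y) x 15 mm; origin at the centre of its underside.
- sander: Bystander: cork sanding block, 90 (x) x 60 (y) x 36 mm high, beside the tray; origin at the centre of its underside.
Not all that is in view belongs to the job. Leave any purple or yellow look-alike of the rest alone.

How it is judged:
On the way, in this order (a step that is already met when the one before it is completed fails the run):
1. the nozzle cap is pressed fully down (value of joint cap above 0.0045 m), for 0.05 s.
2. the cap has sprung back up (value of joint cap below 0.001 m), for 0.05 s.
3. the rake's feet rest on the tray's end rims, the row of teeth parallel to the grooves, under a light push (contact force between rake and tray above 1 N and z of rake_grip in the frame of tray between 0.096 and 0.1025 m and angle between the x axis of rake_grip and the x axis of tray, either way round below 0.15 rad and x of rake_grip in the frame of tray between -0.015 and 0.015 m), for 0.15 s.
At the end, for the whole second after the job is handed in: All three dowels lie in tray grooves (centres 11-19.5 mm above its underside, within 0.10 rad of the grooves and 30 mm of mid-length); the rake stands still and upright (0.08 rad) across its rest's rails, grip within 25 mm of the rest's centre and 88-96 mm up; the cap is up (z of dowel0_center in the frame of tray between 0.011 and 0.0195 m and angle between the x axis of each of dowel0_center, dowel1_center, dowel2_center and the x axis of tray, either way round below 0.1 rad and x of dowel0_center in the frame of tray between -0.03 and 0.03 m and y of dowel0_center in the frame of tray between -0.108 and 0.108 m and z of dowel1_center in the frame of tray between 0.011 and 0.0195 m and x of dowel1_center in the frame of tray between -0.03 and 0.03 m and y of dowel1_center in the frame of tray between -0.108 and 0.108 m and z of dowel2_center in the frame of tray between 0.011 and 0.0195 m and x of dowel2_center in the frame of tray between -0.03 and 0.03 m and y of dowel2_center in the frame of tray between -0.108 and 0.108 m and horizontal distance between rake_grip and rest below 0.025 m and angle between rake_grip's own z axis and vertical below 0.08 rad and z of rake_grip in the frame of rest between 0.088 and 0.096 m and value of joint cap below 0.001 m and linear speed of rake below 0.02 m/s); the robot touches nothing.
It fails at once if the rake presses on the tray with more than 40 N (contact force between rake and tray above 40 N).
It fails at once if a jammed dowel is forced: the rake pushes it with more than 40 N (contact force between rake and dowel0 above 40 N or contact force between rake and dowel1 above 40 N or contact force between rake and dowel2 above 40 N).
It fails at once if the gripper or arm touches a dowel (contact force between any of the fingers, the arm and dowel0 above 0.3 N or contact force between any of the fingers, the arm and dowel1 above 0.3 N or contact force between any of the fingers, the arm and dowel2 above 0.3 N).
It fails at once if the rake is tipped over (angle between rake_grip's own z axis and vertical above 0.7 rad).
It fails at once if a bystander is shifted by more than 30 mm (distance of any of pencil, tape, offcut, sander from where it was at the start of the episode above 0.03 m).
It also fails if it takes over 67 s, if anything falls off the work surface, if the arm or the gripper's body presses on something with over 40 N, if the wrist force passes 120 N, or if a joint passes its speed limit or range.

## Working session

There is one attempt and no reset: what is moved stays moved. The work goes in short steps, Python scripts to look and compute and a tool call to move; the robot and the scene stay as the last step left them, time stands still between calls to the robot, and variables do not carry over. Pictures are saved under pics/ and viewed, about 8 in all and at most 12, crops included, and the job is handed in when it is done.

Besides the shell and the picture viewer there is one more tool, called as a command line: name --argument value ..., lists and objects as JSON in quotes. step_arm: Moves the arm, as the interface text tells. Its arguments: {"type":"object","properties":{"claw":{"type":"array","items":{"type":"number"}},"travel":{"type":"array","items":{"type":"array","items":{"type":"number"}}},"rot":{"type":"array","items":{"type":"array","items":{"type":"number"}}},"squeeze":{"type":"number"}},"required":["claw","travel","rot"]}

```bash
mkdir -p pics; cat > h.py <<'E'
import numpy as np,cv2
from cell import env
from scipy.spatial.transform import Rotation as R
def snap(n):
    st=env.get_state(); s=env.snapshot(n); s['st']=st; 
    if n=='wrist':
        T=np.eye(4);T[:3,:3]=R.from_quat(st['tcp_rot']).as_matrix();T[:3,3]=st['position']
        s['T']=T@np.array(s['tool_from_camera'])
    else:
        M=np.eye(4);M[:3,:3]=cv2.Rodrigues(np.array(s['rvec'],float))[0];M[:3,3]=np.ravel(s['tvec']);s['T']=np.linalg.inv(M)
    s['K']=np.array([[s['fx'],0,s['cx']],[0,s['fy'],s['cy']],[0,0,1.]])
    s['D']=np.array(s['distortion'],float)
    return s
def rays(s,uv):
    p=cv2.undistortPoints(np.array(uv,float).reshape(-1,1,2),s['K'],s['D']).reshape(-1,2)
    return np.c_[p,np.ones(len(p))]@s['T'][:3,:3].T
def at_z(s,uv,z):
    r=rays(s,uv);o=s['T'][:3,3];return o+r*((np.asarray(z)-o[2])/r[:,2])[:,None]
def at_depth(s,uv):
    r=rays(s,uv);d=np.array([s['depth'][int(round(v)),int(round(u))] for u,v in uv]);return s['T'][:3,3]+r*d[:,None]
def proj(s,P):
    M=np.linalg.inv(s['T']);return cv2.projectPoints(np.array(P,float),cv2.Rodrigues(M[:3,:3])[0],M[:3,3],s['K'],s['D'])[0].reshape(-1,2)
def cloud(s):
    v,u=np.mgrid[0:480,0:640];uv=np.c_[u.ravel(),v.ravel()]
    P=s['T'][:3,3]+rays(s,uv)*s['depth'].reshape(-1,1);P[s['depth'].ravel()==0]=np.nan
    return P.reshape(480,640,3)
def save(s,n,crop=None,k=1):
    im=s['img'][...,::-1]
    if crop: u0,v0,u1,v1=crop; im=im[v0:v1,u0:u1]
    if k!=1: im=cv2.resize(im,None,fx=k,fy=k,interpolation=cv2.INTER_CUBIC)
    cv2.imwrite('pics/'+n+'.png',im)
E
python3 - <<'E'
from h import *
import pickle
for n in('scene','top'):
    s=snap(n);save(s,n+'0');pickle.dump(s,open(n+'0.pkl','wb'));print(n,s['T'].round(3).tolist(),s['fx'],(s['depth']>0).mean())
print(s['st'],env.hold_point_z)
E
```

```text
scene [[0.809, 0.449, -0.379, 0.918], [0.588, -0.598, 0.545, -0.789], [0.018, -0.664, -0.748, 1.056], [0.0, 0.0, 0.0, 1.0]] 526.8603620851196 0.99599609375
top [[-0.024, -0.984, 0.177, 0.234], [-1.0, 0.024, -0.0, -0.106], [-0.004, -0.176, -0.984, 1.399], [0.0, 0.0, 0.0, 1.0]] 571.7149543953775 0.9960904947916667
{'time_s': 0.05, 'joint_positions': array([-1.25301180e+00,  5.33321236e-02,  1.61424319e+00,  3.43578815e-06,
        1.47602997e+00, -1.19006106e-01]), 'qvel': array([-6.02869911e-04, -5.98404385e-05, -7.44693049e-04,  1.80975201e-04,
        7.70929549e-04,  9.53220209e-04]), 'tau': array([-2.50464407e-03, -3.95181441e+01, -3.71653569e+01, -2.92489594e-04,
        4.18036114e-03,  4.30853566e-07]), 'position': array([ 0.26420209, -0.56573948,  0.23010871]), 'tcp_rot': array([ 9.76245924e-01,  2.16663065e-01, -9.81506868e-05, -1.00151847e-03]), 'wrist_force': array([0.72494608, 0.49101679, 0.51930547]), 'ft_torque': array([-0.04860609,  0.03875818,  0.01446486]), 'opening': 0.08509957729683111} 0.0187
```

View pics/top0.png

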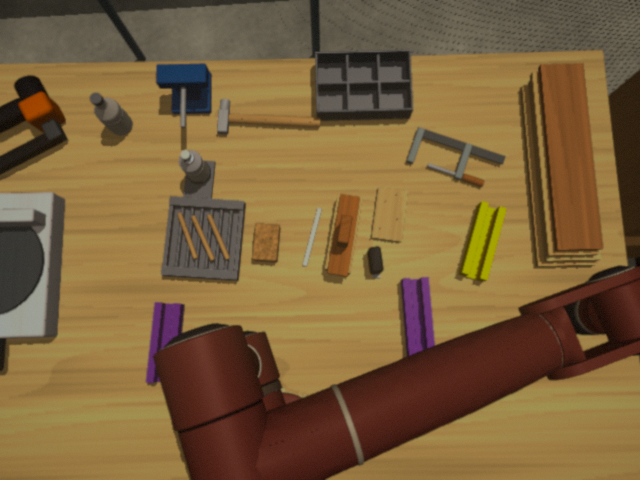

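View pics/scene0.png

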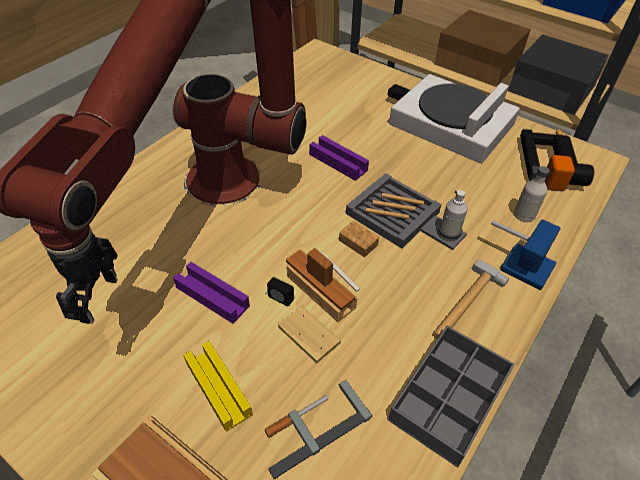

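The top view shows the tray at (204,238) with 3 dowels and the spray can on its plate at (195,168). The other can, at (112,115), stands apart and is a look-alike. The rake on the wooden rest is at (343,236), and the purple and yellow rests are decoys. The scene view agrees. Next I'll measure from depth in both views.

```bash
python3 - <<'E'
from h import *
import pickle
S={n:pickle.load(open(n+'0.pkl','rb')) for n in('scene','top')}
def rect(P,m,off=0):
    q=P[m][:,:2].astype(np.float32); (c,(w,h),a)=cv2.minAreaRect(q*1000); return len(q),np.round(c,1),round(w,1),round(h,1),round(a,1),P[m][:,2].mean().round(4)
boxes={'top':{'tray':(155,185,255,290),'can':(170,140,222,190),'rake':(318,185,368,285)},'scene':{'tray':(340,170,450,250),'can':(432,185,475,250),'rake':(280,240,365,325)}}
for n,s in S.items():
    P=cloud(s)
    for o,b in boxes[n].items():
        Q=np.full_like(P,np.nan);Q[b[1]:b[3],b[0]:b[2]]=P[b[1]:b[3],b[0]:b[2]]
        z=Q[...,2]
        rng={'tray':[(.031,.037)],'can':[(.157,.17),(.003,.03),(.13,.17)],'rake':[(.122,.135),(.07,.084),(.036,.05)]}[o]
        print(n,o,'zmax',np.nanmax(z).round(4))
        for lo,hi in rng:
            m=(z>lo)&(z<hi)
            if m.sum()>3: print('  ',lo,hi,*rect(Q,m))
    f=lambda v:proj(s,[v])
E
```

```text
scene tray zmax 0.1241
   0.031 0.037 1475 [498.2 161.1] 284.6 303.2 26.6 0.0338
scene can zmax 0.1651
   0.157 0.17 53 [643.5 192.9] 24.2 22.7 23.8 0.1614
   0.003 0.03 541 [619.4 265.8] 122.1 252.4 25.3 0.0119
   0.13 0.17 156 [642.8 193. ] 26.5 30.9 56.9 0.1474
scene rake zmax 0.1346
   0.122 0.135 255 [ 472.3 -162.2] 29.4 64.8 78.9 0.1269
   0.07 0.084 90 [ 474.7 -171.1] 63.8 22.8 10.3 0.0766
   0.036 0.05 459 [ 458.6 -130.5] 183.3 234.1 26.8 0.0424
top tray zmax 0.0438
   0.031 0.037 1513 [474.5 163. ] 218.7 193.8 84.9 0.0337
top can zmax 0.1692
   0.157 0.17 75 [643.8 195.7] 21.6 19.6 37.6 0.1619
   0.003 0.03 522 [667.3 207.7] 132.1 129.1 0.1 0.0092
   0.13 0.17 162 [641.7 195.4] 30.4 30.4 37.5 0.1493
top rake zmax 0.1344
   0.122 0.135 307 [ 470.9 -158.8] 25.8 64.4 78.9 0.127
   0.07 0.084 10 [ 439.7 -152.5] 21.1 0.7 80.3 0.079
   0.036 0.05 451 [ 470.2 -157.9] 61.9 195.1 78.8 0.0423
```

```bash
python3 - <<'E'
from h import *
import pickle
from scipy.optimize import minimize
S={n:pickle.load(open(n+'0.pkl','rb')) for n in('scene','top')}
can=np.array([.6437,.1945])
for n,s in S.items():
    P=cloud(s).reshape(-1,3);P=P[~np.isnan(P[:,0])]
    near=(np.hypot(P[:,0]-.48,P[:,1]-.165)<.16)
    q=P[near&(abs(P[:,2]-.034)<.0025)][:,:2]
    def cost(p):
        c,s_=np.cos(p[2]),np.sin(p[2]);d=q-p[:2];x=d[:,0]*c+d[:,1]*s_;y=-d[:,0]*s_+d[:,1]*c
        dx=np.abs(np.abs(x)-.086)-.011;dy=np.abs(y)-.0915
        e=np.maximum(np.maximum(dx,dy),0);return np.minimum(e,.006).sum()*1000
    best=min((minimize(cost,[.478+a,.163+b,t],method='Nelder-Mead',options=dict(initial_simplex=np.array([.478+a,.163+b,t])+np.r_[np.zeros((1,3)),np.diag([.006,.006,.05])])) for a in(-.008,0,.008) for b in(-.008,0,.008) for t in(-.12,-.05,0,.05)),key=lambda r:r.fun)
    p=best.x;print(n,'tray',p.round(4),best.fun.round(1),len(q)); c,s_=np.cos(p[2]),np.sin(p[2])
    d=can-p[:2];print('  can in tray',d[0]*c+d[1]*s_,-d[0]*s_+d[1]*c)
    # board
    near=(np.hypot(P[:,0]-.4715,P[:,1]+.16)<.13)&(abs(P[:,2]-.056)<.004)
    print('  board',cv2.minAreaRect((P[near][:,:2]*1000).astype(np.float32)),P[near][:,2].mean())
    pr=proj(s,[[p[0]+x*c-y*s_,p[1]+x*s_+y*c,.034] for x,y in [(-.097,-.0915),(-.097,.0915),(.097,.0915),(.097,-.0915)]])
    im=s['img'].copy();cv2.polylines(im,[(pr*8).astype(np.int32)],True,(255,0,0),1,cv2.LINE_AA,3)
    b=(150,130,270,290) if n=='top' else (335,165,475,255)
    cv2.imwrite(f'pics/ov_{n}.png',cv2.resize(im[b[1]:b[3],b[0]:b[2],::-1],(480,640) if n=='top' else (560,360),interpolation=cv2.INTER_CUBIC))
a=cv2.imread('pics/ov_top.png');b=cv2.imread('pics/ov_scene.png');a=cv2.resize(a,(360,480));b=cv2.resize(b,(440,283));o=np.zeros((480,800,3),np.uint8);o[:,:360]=a;o[:283,360:]=b;cv2.imwrite('pics/ov.png',o)
E
```

```text
scene tray [ 0.4776  0.1793 -0.0889] 3747.9 1171
  can in tray 0.16408749818574844 0.02986643332213848
  board ((464.3291931152344, -200.83749389648438), (130.09817504882812, 197.686767578125), 79.06641387939453) 0.055492441323290995
top tray [ 0.4761  0.1812 -0.0891] 5669.1 1764
  can in tray 0.16571208357522124 0.028183968156428225
  board ((463.1640625, -197.73912048339844), (127.15534210205078, 197.00599670410156), 79.11410522460938) 0.055585041104809794
```

View pics/ov.png

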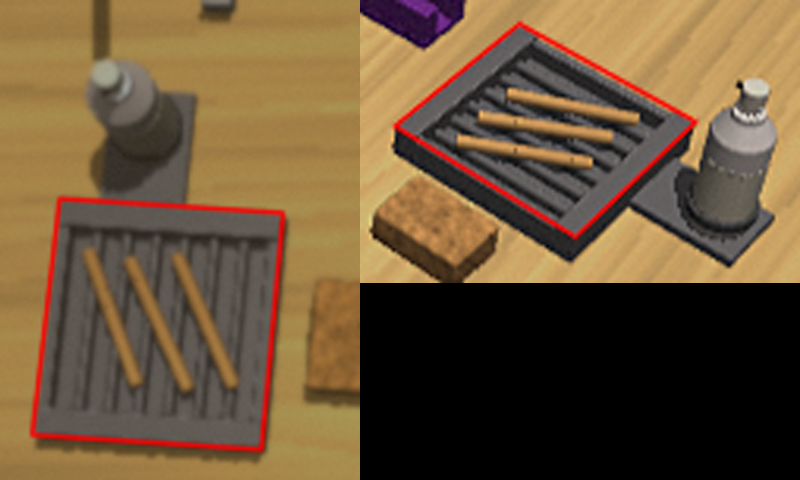

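The tray is at (0.477, 0.180) with yaw −5.1°. The rake grip is at (0.4715, −0.160) with yaw −11.1°. The cap is at (0.644, 0.1945, 0.163), and its tray coordinates match the text. I'll move to above the cap with the fingers shut.

step_arm --claw '[0, 0, 0, 0, 0, 0, 0, 0, 0, 0, 0, 0, 0, 0, 0, 0, 0, 0, 0, 0]' --travel '[[0.019, 0.038, 0], [0.019, 0.038, 0], [0.019, 0.038, 0], [0.019, 0.038, 0], [0.019, 0.038, 0], [0.019, 0.038, 0], [0.019, 0.038, 0], [0.019, 0.038, 0], [0.019, 0.038, 0], [0.019, 0.038, 0], [0.019, 0.038, 0], [0.019, 0.038, 0], [0.019, 0.038, 0], [0.019, 0.038, 0], [0.019, 0.038, 0], [0.019, 0.038, 0], [0.019, 0.038, 0], [0.019, 0.038, 0], [0.019, 0.038, 0], [0.019, 0.038, 0]]' --rot '[[0, 0, -1.8], [0, 0, -1.8], [0, 0, -1.8], [0, 0, -1.8], [0, 0, -1.8], [0, 0, -1.8], [0, 0, -1.8], [0, 0, -1.8], [0, 0, -1.8], [0, 0, -1.8], [0, 0, -1.8], [0, 0, -1.8], [0, 0, -1.8], [0, 0, -1.8], [0, 0, -1.8], [0, 0, -1.8], [0, 0, -1.8], [0, 0, -1.8], [0, 0, -1.8], [0, 0, -1.8]]'

```text
time_s: 2.1
position: [0.6446, 0.1954, 0.2305]
tcp_rot: [0.995, -0.096, -0.0, 0.0]
wrist_force: [1.4, -0.3, 0.1]
opening: 0.0003
```

step_arm --claw '[0, 0, 0, 0, 0, 0, 0]' --travel '[[0, -0.001, -0.03], [0, 0, -0.025], [0, 0, -0.008], [0, 0, -0.005], [0, 0, -0.002], [0, 0, -0.002], [0, 0, 0]]' --rot '[[0, 0, 0], [0, 0, 0], [0, 0, 0], [0, 0, 0], [0, 0, 0], [0, 0, 0], [0, 0, 0]]'

```text
time_s: 2.8
position: [0.6452, 0.1926, 0.161]
tcp_rot: [0.995, -0.096, 0.001, -0.0]
wrist_force: [-0.9, -1.4, 1.7]
opening: 0.0
```

step_arm --claw '[0, 0, 0, 0]' --travel '[[0, 0, -0.002], [0, 0, -0.002], [0, 0, -0.001], [0, 0, 0]]' --rot '[[0, 0, 0], [0, 0, 0], [0, 0, 0], [0, 0, 0]]'

```text
time_s: 3.2
position: [0.6454, 0.1926, 0.1569]
tcp_rot: [0.995, -0.096, 0.001, -0.0]
wrist_force: [-2.0, -1.2, 8.1]
opening: 0.0001
```

step_arm --claw '[0, 0, 0]' --travel '[[0, 0, -0.0015], [0, 0, 0], [0, 0, 0]]' --rot '[[0, 0, 0], [0, 0, 0], [0, 0, 0]]'

```text
time_s: 3.5
position: [0.6454, 0.1926, 0.1567]
tcp_rot: [0.995, -0.096, 0.001, -0.0]
wrist_force: [-4.6, -2.2, 13.4]
opening: -0.0
```

step_arm --claw '[0, 0, 0.085, 0.085, 0.085, 0.085, 0.085, 0.085, 0.085, 0.085, 0.085, 0.085]' --travel '[[0, 0, 0.03], [0, 0, 0.045], [-0.0193, -0.0393, 0], [-0.0193, -0.0393, 0], [-0.0193, -0.0393, 0], [-0.0193, -0.0393, 0], [-0.0193, -0.0393, 0], [-0.0193, -0.0393, 0], [-0.0193, -0.0393, 0], [-0.0193, -0.0393, 0], [-0.0193, -0.0393, 0], [0, 0, 0]]' --rot '[[0, 0, 0], [0, 0, 0], [0, 0, 0], [0, 0, 0], [0, 0, 0], [0, 0, 0], [0, 0, 0], [0, 0, 0], [0, 0, 0], [0, 0, 0], [0, 0, 0], [0, 0, 0]]'

```text
time_s: 4.7
position: [0.4689, -0.1645, 0.2275]
tcp_rot: [0.995, -0.099, -0.0, 0.001]
wrist_force: [0.5, 0.4, -0.5]
opening: 0.0848
```

```bash
python3 - <<'E'
from h import *
import pickle
s=snap('top');save(s,'top1',(140,130,400,325),3)
P=cloud(s);z=P[...,2];Q=P[140:190,170:222];m=(Q[...,2]>.15)&(Q[...,2]<.175);print('cap z',np.sort(Q[m][:,2])[-10:].round(4))
w=snap('wrist');save(w,'w1');pickle.dump(w,open('w1.pkl','wb'))
P=cloud(w).reshape(-1,3);P=P[np.hypot(P[:,0]-.4715,P[:,1]+.16)<.05]
m=abs(P[:,2]-.128)<.004;print(cv2.minAreaRect((P[m][:,:2]*1000).astype(np.float32)) if m.sum()>5 else m.sum(),P[m][:,2].mean())
print(w['st']['position'],w['st']['wrist_force'])
E
```

```text
cap z [0.165  0.1654 0.1654 0.1654 0.1657 0.166  0.166  0.1664 0.1665 0.1668]
((471.8356628417969, -159.96629333496094), (25.814334869384766, 62.6310920715332), 79.45047760009766) 0.12705668697561215
[ 0.46979592 -0.16267863  0.22749506] [-0.13318576  1.23067683  0.46146807]
```

View pics/w1.png

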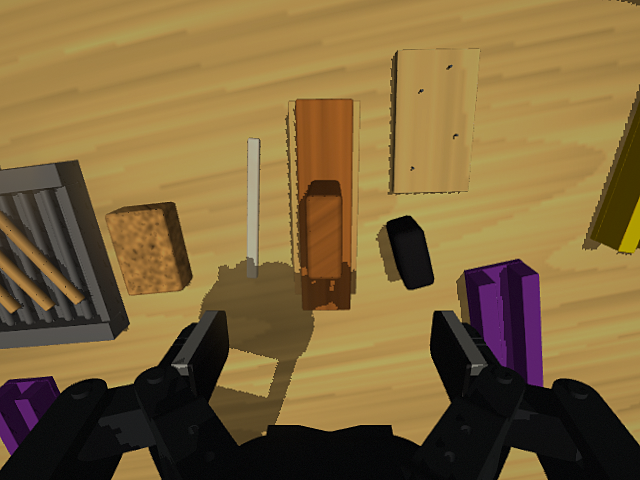

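The wrist view shows the grip at (322,235) between the jaws, in line with them, and the tape is clear of the fingers. I'll descend.

step_arm --claw '[0.085, 0.085, 0.085, 0.085, 0.085, 0.085]' --travel '[[0, 0, -0.04], [0, 0, -0.03], [0, 0, -0.03], [0, 0, -0.03], [0, 0, -0.0175], [0, 0, 0]]' --rot '[[0, 0, 0], [0, 0, 0], [0, 0, 0], [0, 0, 0], [0, 0, 0], [0, 0, 0]]'

```text
time_s: 5.4
position: [0.4689, -0.1583, 0.0767]
tcp_rot: [0.996, -0.095, -0.003, -0.002]
wrist_force: [-0.1, 0.4, -0.1]
opening: 0.0849
```

step_arm --claw '[0.085, 0.03, 0.0, 0.0, 0.0, 0.0, 0.0]' --travel '[[0.0015, -0.001, 0.001], [0, 0, 0], [0, 0, 0], [0, 0, 0], [0, 0, 0], [0, 0, 0], [0, 0, 0]]' --rot '[[0, 0, 0], [0, 0, 0], [0, 0, 0], [0, 0, 0], [0, 0, 0], [0, 0, 0], [0, 0, 0]]' --squeeze 60

```text
time_s: 6.1
position: [0.4727, -0.1623, 0.0821]
tcp_rot: [0.995, -0.096, 0.001, 0.0]
wrist_force: [-0.9, 0.3, 4.0]
opening: 0.0254
```

```bash
python3 - <<'E'
from h import *
st=env.get_state();print(st['position'],st['tcp_rot'],st['wrist_force'],st['opening'],st['joint_positions'],st['time_s'])
E
```

```text
[ 0.4726855  -0.16228382  0.08207612] [ 9.95408877e-01 -9.57115510e-02  6.57690965e-04  1.83456502e-04] [-0.91455175  0.271902    4.00340383] 0.025449176198811607 [-4.79820406e-01 -1.06938181e-01  2.03024875e+00  1.62616897e-04
  1.21692504e+00  1.28263629e+00] 6.1
```

step_arm --claw '[0, 0, 0, 0, 0]' --travel '[[0, 0, 0.005], [0, 0, 0.02], [0, 0, 0.03], [0, 0, 0.025], [0, 0, 0]]' --rot '[[0, 0, 0], [0, 0, 0], [0, 0, 0], [0, 0, 0], [0, 0, 0]]' --squeeze 100

```text
time_s: 6.6
position: [0.4741, -0.163, 0.165]
tcp_rot: [0.995, -0.096, 0.003, 0.001]
wrist_force: [1.2, -0.2, -2.2]
opening: 0.0246
```

```bash
cat >> h.py <<'E'
TC=np.array([.477,.1802]);TY=-.089;CT,ST=np.cos(TY),np.sin(TY)
def to_tray(p):
    d=np.asarray(p)[...,:2]-TC;return np.stack([d[...,0]*CT+d[...,1]*ST,-d[...,0]*ST+d[...,1]*CT],-1)
def dowels(s):
    P=cloud(s);h=cv2.cvtColor(s['img'],cv2.COLOR_RGB2HSV);t=to_tray(P)
    m=(h[...,1]>90)&(abs(t[...,0])<.074)&(abs(t[...,1])<.08)&(P[...,2]>.012)&(P[...,2]<.05)
    n,l,st,c=cv2.connectedComponentsWithStats(m.astype(np.uint8))
    for i in range(1,n):
        if st[i,4]<30: continue
        q=t[l==i]*1000;zz=P[...,2][l==i]*1000
        c,d=q.mean(0),np.linalg.svd(q-q.mean(0),full_matrices=False)[2][0];d=d*np.sign(d[0]);pr=(q-q.mean(0))@d
        e=[c+d*pr.min(),c+d*pr.max()];ze=[np.median(zz[pr<pr.min()+20]),np.median(zz[pr>pr.max()-20])]
        print('dowel n',st[i,4],'ends',np.round(e,0).tolist(),'c',c.round(0),'ang',round(float(np.degrees(np.arctan2(d[1],d[0]))),1),'z ends',np.round(ze,1),'med',np.median(zz).round(1))
E
python3 - <<'E'
from h import *
for n in('top','scene'): print(n);dowels(snap(n))
st=env.get_state();print(st['position'],st['tcp_rot'],st['wrist_force'],st['ft_torque'],st['opening'],to_tray(st['position']))
E
```

```text
top
dowel n 265 ends [[-52.0, 14.0], [61.0, 69.0]] c [ 1. 40.] ang 25.8 z ends [32.6 31.1] med 32.3
dowel n 257 ends [[-54.0, -28.0], [53.0, 34.0]] c [-2.  2.] ang 29.7 z ends [33. 32.] med 32.6
dowel n 262 ends [[-49.0, -63.0], [58.0, -5.0]] c [  2. -35.] ang 28.4 z ends [33.1 30.7] med 32.2
scene
dowel n 191 ends [[-54.0, 9.0], [56.0, 63.0]] c [ 3. 37.] ang 25.7 z ends [31.  30.6] med 30.9
dowel n 197 ends [[-52.0, -30.0], [53.0, 29.0]] c [-1. -1.] ang 29.6 z ends [31.8 30.1] med 31.1
dowel n 203 ends [[-48.0, -67.0], [57.0, -10.0]] c [  6. -38.] ang 28.8 z ends [30.8 31.8] med 31.5
[ 0.47180086 -0.16181967  0.16052857] [ 9.95420381e-01 -9.55937364e-02 -3.05994660e-04 -9.08107637e-05] [-0.57543818 -0.1396925  -2.40869155] [-0.01068023  0.00118325 -0.00913007] 0.02519090984690847 [ 0.02522102 -0.34112811]
```

step_arm --claw '[0, 0, 0, 0, 0, 0, 0, 0, 0, 0, 0, 0, 0]' --travel '[[-0.001, 0.0333, 0], [-0.001, 0.0333, 0], [0, 0.0333, 0], [0, 0.0333, 0], [0, 0.0333, 0], [0, 0.0333, 0], [0, 0.0333, 0], [0, 0.0337, 0], [0, 0, 0], [0, 0, -0.03], [0, 0, -0.025], [0, 0, 0], [0, 0, 0]]' --rot '[[0, 0, 0.7], [0, 0, 0.7], [0, 0, 0.7], [0, 0, 0.8], [0, 0, 0.8], [0, 0, 0.8], [0, 0, 0.7], [0, 0, 0.7], [0, 0, 0], [0, 0, 0], [0, 0, 0], [0, 0, 0], [0, 0, 0]]'

```text
time_s: 8.0
position: [0.469, 0.1042, 0.1047]
tcp_rot: [0.999, -0.045, -0.002, 0.0]
wrist_force: [0.1, -0.1, -1.4]
opening: 0.0251
```

```bash
cat >> h.py <<'E'
def board(s,zt):
    P=cloud(s).reshape(-1,3);h=cv2.cvtColor(s['img'],cv2.COLOR_RGB2HSV).reshape(-1,3);st=s['st']
    m=(abs(P[:,2]-zt)<.006)&(np.hypot(P[:,0]-st['position'][0],P[:,1]-st['position'][1])<.12)&(h[:,1]>90)
    q=P[m];t=to_tray(q)*1000;print('board',m.sum(),[np.round(x,1) for x in cv2.minAreaRect(t.astype(np.float32))],'z',q[:,2].mean().round(4))
E
python3 - <<'E'
from h import *
p=[];f=[]
s=snap('scene');save(s,'sc2',(335,140,505,267),4.5)
for n in('top','scene'):
    s=snap(n);print(n);board(s,.0715)
    p.append(s['st']['position']);f.append(s['st']['wrist_force'])
st=env.get_state();print(p,f,st['tcp_rot'],[to_tray(x) for x in p])
E
```

```text
top
board 59 [array([ 16.9, -77. ]), array([ 49.2, 152.9]), np.float64(89.1)] z 0.0739
scene
board 246 [array([ -1.1, -77.6]), array([ 56.1, 198.3]), np.float64(89.3)] z 0.0736
[array([0.47018601, 0.10438005, 0.10627961]), array([0.47088586, 0.10447557, 0.10722811])] [array([ 1.28799382, -0.34049553, -1.24169559]), array([-0.20274236,  0.28431792, -2.08590872])] [ 9.99008855e-01 -4.44955949e-02  1.19992637e-03 -9.97684811e-05] [array([-4.79526607e-05, -7.61255059e-02]), array([ 0.00064064, -0.07596816])]
```

View pics/sc2.png

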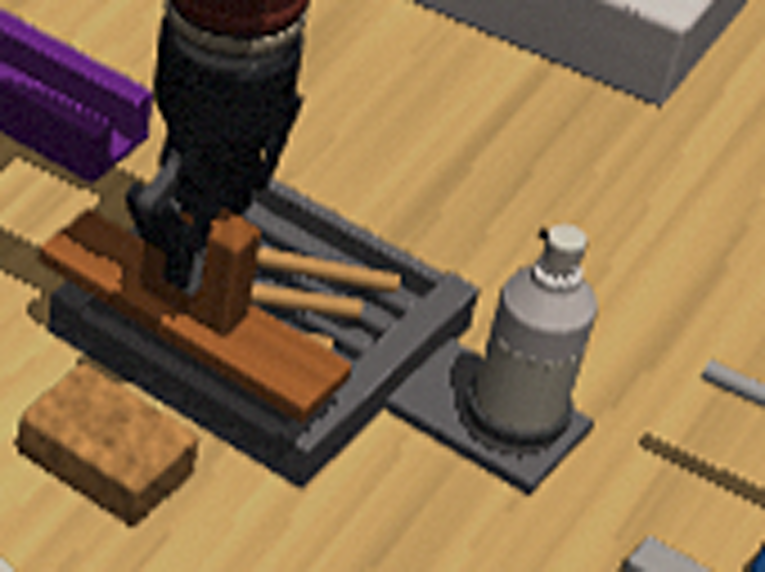

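The rake is over the −y side and parallel to the grooves, clear of the dowels. It sits at about −76.5, so I'll shift +3 mm and lower it gently.

step_arm --claw '[0, 0, 0, 0, 0, 0]' --travel '[[0, 0.003, 0], [0, 0, -0.007], [0, 0, -0.005], [0, 0, -0.003], [0, 0, -0.001], [0, 0, 0]]' --rot '[[0, 0, 0], [0, 0, 0], [0, 0, 0], [0, 0, 0], [0, 0, 0], [0, 0, 0]]'

```text
time_s: 8.75
position: [0.47, 0.1078, 0.09]
tcp_rot: [0.999, -0.044, -0.0, 0.0]
wrist_force: [0.4, -0.1, -2.8]
opening: 0.0249
```

step_arm --claw '[0, 0, 0]' --travel '[[0, 0, -0.001], [0, 0, -0.001], [0, 0, 0]]' --rot '[[0, 0, 0], [0, 0, 0], [0, 0, 0]]'

```text
time_s: 9.05
position: [0.4707, 0.1079, 0.0894]
tcp_rot: [0.999, -0.044, 0.0, -0.0]
wrist_force: [-2.4, 0.2, 4.4]
opening: 0.025
```

The feet rest with about 7 N. I'll hold, then start combing in +y.

step_arm --claw '[0, 0, 0, 0, 0, 0]' --travel '[[0, 0, 0], [0, 0, 0], [0, 0, 0], [0.0002, 0.003, 0.0003], [0.0003, 0.003, 0], [0.0003, 0.003, 0]]' --rot '[[0, 0, 0], [0, 0, 0], [0, 0, 0], [0, 0, 0], [0, 0, 0], [0, 0, 0]]'

```text
time_s: 9.65
position: [0.4718, 0.1165, 0.0893]
tcp_rot: [0.999, -0.044, 0.001, 0.001]
wrist_force: [0.0, -3.9, 5.0]
opening: 0.0252
```

step_arm --claw '[0, 0, 0, 0]' --travel '[[0.0003, 0.003, 0], [0.0003, 0.003, 0], [0.0003, 0.003, 0], [0.0002, 0.003, 0]]' --rot '[[0, 0, 0], [0, 0, 0], [0, 0, 0], [0, 0, 0]]'

```text
time_s: 10.05
position: [0.4729, 0.1286, 0.0893]
tcp_rot: [0.999, -0.044, 0.001, 0.001]
wrist_force: [0.5, -4.1, 5.5]
opening: 0.025
```

```bash
cat >> h.py <<'E'
def look():
    F=[];T=[];P=[]
    for n in('top','scene'):
        s=snap(n);print(n,end=': ');dowels(s);F.append(s['st']['wrist_force']);P.append(s['st']['position']);T.append(s['st']['ft_torque'])
    p=np.mean(P,0);print('F',np.mean(F,0).round(1),'T',np.mean(T,0).round(2),'tray',(to_tray(p)*1000).round(1),'z',p[2].round(4),'yaw',np.degrees(2*np.arctan2(s['st']['tcp_rot'][1],s['st']['tcp_rot'][0])).round(1),s['st']['time_s'])
E
python3 -c "from h import *;look()"
```

```text
top: dowel n 107 ends [[-33.0, 24.0], [14.0, 46.0]] c [-11.  34.] ang 25.7 z ends [32.3 31. ] med 32.0
dowel n 48 ends [[-24.0, -17.0], [-8.0, 3.0]] c [-17.  -8.] ang 50.3 z ends [32.6 33.4] med 33.2
scene: dowel n 122 ends [[-10.0, 31.0], [56.0, 62.0]] c [23. 47.] ang 25.4 z ends [29.5 31.3] med 30.9
dowel n 83 ends [[8.0, 1.0], [53.0, 32.0]] c [30. 16.] ang 35.1 z ends [32.4 30.3] med 31.4
F [ 0.2 -1.7  4.9] T [-0.43  0.09  0.01] tray [  0.5 -51.3] z 0.0893 yaw -5.1 10.1
```

step_arm --claw '[0, 0, 0, 0, 0]' --travel '[[0.0003, 0.0025, 0], [0.0002, 0.0025, 0], [0.0003, 0.0025, 0], [0.0002, 0.0025, 0], [0.0002, 0.0025, 0]]' --rot '[[0, 0, 0], [0, 0, 0], [0, 0, 0], [0, 0, 0], [0, 0, 0]]'

```text
time_s: 10.65
position: [0.4739, 0.1409, 0.0893]
tcp_rot: [0.999, -0.044, 0.001, 0.001]
wrist_force: [-0.2, -4.5, 6.7]
opening: 0.0252
```

step_arm --claw '[0, 0, 0, 0, 0]' --travel '[[0.0003, 0.0025, 0], [0.0002, 0.0025, 0], [0.0003, 0.0025, 0], [0.0002, 0.0025, 0], [0.0002, 0.0025, 0]]' --rot '[[0, 0, 0], [0, 0, 0], [0, 0, 0], [0, 0, 0], [0, 0, 0]]'

```text
time_s: 11.15
position: [0.4751, 0.1533, 0.0893]
tcp_rot: [0.999, -0.044, 0.001, 0.001]
wrist_force: [-0.4, -4.3, 6.2]
opening: 0.025
```

step_arm --claw '[0, 0, 0, 0, 0]' --travel '[[0.0003, 0.0025, 0], [0.0002, 0.0025, 0], [0.0003, 0.0025, 0], [0.0002, 0.0025, 0], [0.0002, 0.0025, 0]]' --rot '[[0, 0, 0], [0, 0, 0], [0, 0, 0], [0, 0, 0], [0, 0, 0]]'

```text
time_s: 11.65
position: [0.4763, 0.1659, 0.0893]
tcp_rot: [0.999, -0.044, 0.001, 0.001]
wrist_force: [-0.1, -4.1, 6.4]
opening: 0.0249
```

```bash
python3 -c "
from h import *;look()
s=snap('scene');t=snap('top')
a=cv2.resize(s['img'][165:255,335:455],None,fx=3.6,fy=3.6);b=cv2.resize(t['img'][185:295,150:255],None,fx=3.4,fy=3.4)
o=np.zeros((max(a.shape[0],b.shape[0]),a.shape[1]+b.shape[1],3),np.uint8);o[:a.shape[0],:a.shape[1]]=a;o[:b.shape[0],a.shape[1]:]=b;cv2.imwrite('pics/c3.png',o[...,::-1])"
```

```text
top: scene: dowel n 91 ends [[7.0, 39.0], [56.0, 63.0]] c [33. 52.] ang 25.9 z ends [32.8 30.3] med 31.1
F [ 0.2 -2.8  5.9] T [-0.59  0.07  0.01] tray [  0.6 -14. ] z 0.0893 yaw -5.1 11.7
```

View pics/c3.png

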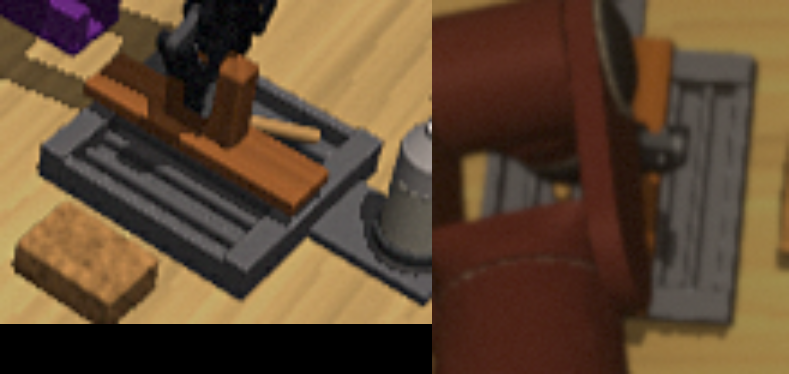

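The rake is now mid-tray. The grooves behind it are empty, so the dowels are being carried ahead with little force. I'll continue.

step_arm --claw '[0, 0, 0, 0, 0]' --travel '[[0.0003, 0.0025, 0], [0.0002, 0.0025, 0], [0.0003, 0.0025, 0], [0.0002, 0.0025, 0], [0.0002, 0.0025, 0]]' --rot '[[0, 0, 0], [0, 0, 0], [0, 0, 0], [0, 0, 0], [0, 0, 0]]'

```text
time_s: 12.35
position: [0.4775, 0.1784, 0.0893]
tcp_rot: [0.999, -0.044, 0.001, 0.001]
wrist_force: [-0.7, -4.3, 6.0]
opening: 0.0252
```

```bash
python3 -c "from h import *;look()"
```

```text
top: scene: dowel n 102 ends [[-55.0, -6.0], [65.0, -6.0]] c [ 8. -6.] ang 0.3 z ends [21.3 19.9] med 20.3
F [-0.8 -2.2  5.9] T [-0.53  0.04  0.06] tray [ 0.7 -1.4] z 0.0893 yaw -5.1 12.4
```

A dowel lies parallel and low, at about the y=0 groove. I'll continue.

step_arm --claw '[0, 0, 0, 0, 0]' --travel '[[0.0003, 0.0025, 0], [0.0002, 0.0025, 0], [0.0003, 0.0025, 0], [0.0002, 0.0025, 0], [0.0002, 0.0025, 0]]' --rot '[[0, 0, 0], [0, 0, 0], [0, 0, 0], [0, 0, 0], [0, 0, 0]]'

```text
time_s: 12.95
position: [0.4787, 0.1909, 0.0893]
tcp_rot: [0.999, -0.044, 0.001, 0.001]
wrist_force: [0.3, -3.8, 6.2]
opening: 0.025
```

step_arm --claw '[0, 0, 0]' --travel '[[0.0003, 0.0025, 0], [0.0002, 0.0025, 0], [0.0003, 0.0025, 0]]' --rot '[[0, 0, 0], [0, 0, 0], [0, 0, 0]]'

```text
time_s: 13.25
position: [0.4794, 0.1983, 0.0893]
tcp_rot: [0.999, -0.044, 0.001, 0.001]
wrist_force: [-1.1, -4.9, 7.1]
opening: 0.0249
```

```bash
python3 -c "from h import *;look()"
```

```text
top: dowel n 68 ends [[-57.0, -2.0], [7.0, -2.0]] c [-26.  -2.] ang -0.3 z ends [19.8 20.2] med 20.6
scene: dowel n 63 ends [[-58.0, 21.0], [73.0, 7.0]] c [ 5. 15.] ang -6.2 z ends [17.9 49.2] med 18.9
dowel n 146 ends [[-57.0, -3.0], [64.0, -2.0]] c [ 5. -2.] ang 0.5 z ends [21.2 19.9] med 21.0
F [-0.4 -3.   6.4] T [-0.58  0.08  0.03] tray [ 0.8 18.7] z 0.0893 yaw -5.1 13.3
```

step_arm --claw '[0, 0, 0, 0, 0]' --travel '[[0.0003, 0.0025, 0], [0.0002, 0.0025, 0], [0.0003, 0.0025, 0], [0.0002, 0.0025, 0], [0.0002, 0.0025, 0]]' --rot '[[0, 0, 0], [0, 0, 0], [0, 0, 0], [0, 0, 0], [0, 0, 0]]'

```text
time_s: 13.85
position: [0.4807, 0.2109, 0.0893]
tcp_rot: [0.999, -0.044, 0.001, 0.001]
wrist_force: [0.0, -3.9, 6.1]
opening: 0.0251
```

step_arm --claw '[0, 0, 0, 0]' --travel '[[0.0003, 0.0025, 0], [0.0002, 0.0025, 0], [0.0003, 0.0025, 0], [0.0002, 0.0025, 0]]' --rot '[[0, 0, 0], [0, 0, 0], [0, 0, 0], [0, 0, 0]]'

```text
time_s: 14.25
position: [0.4817, 0.2209, 0.0893]
tcp_rot: [0.999, -0.044, 0.001, 0.001]
wrist_force: [-0.6, -4.8, 7.5]
opening: 0.025
```

```bash
python3 -c "from h import *;look()"
```

```text
top: dowel n 271 ends [[-58.0, 2.0], [65.0, 2.0]] c [1. 2.] ang -0.2 z ends [19. 21.] med 20.1
dowel n 44 ends [[-64.0, 22.0], [9.0, 22.0]] c [-28.  22.] ang 0.6 z ends [21.2 18.8] med 19.0
scene: dowel n 52 ends [[-59.0, 41.0], [69.0, 34.0]] c [ 8. 37.] ang -3.0 z ends [17.5 19.9] med 19.2
dowel n 153 ends [[-64.0, 23.0], [57.0, 23.0]] c [-2. 23.] ang -0.3 z ends [20.3 19.9] med 20.7
dowel n 148 ends [[-58.0, -1.0], [63.0, -3.0]] c [ 6. -2.] ang -0.7 z ends [19.9 20.5] med 20.9
F [-0.8 -3.3  6.6] T [-0.61  0.07 -0.01] tray [ 1.  41.3] z 0.0893 yaw -5.1 14.3
```

step_arm --claw '[0, 0, 0, 0]' --travel '[[0.0003, 0.0025, 0], [0.0002, 0.0025, 0], [0.0003, 0.0025, 0], [0.0002, 0.0025, 0]]' --rot '[[0, 0, 0], [0, 0, 0], [0, 0, 0], [0, 0, 0]]'

```text
time_s: 14.75
position: [0.4826, 0.2309, 0.0893]
tcp_rot: [0.999, -0.044, 0.001, 0.001]
wrist_force: [-0.2, -4.7, 6.7]
opening: 0.0251
```

step_arm --claw '[0, 0, 0, 0]' --travel '[[0.0003, 0.0025, 0], [0.0002, 0.0025, 0], [0.0003, 0.0025, 0], [0.0002, 0.0025, 0]]' --rot '[[0, 0, 0], [0, 0, 0], [0, 0, 0], [0, 0, 0]]'

```text
time_s: 15.15
position: [0.4836, 0.2409, 0.0893]
tcp_rot: [0.999, -0.044, 0.001, 0.001]
wrist_force: [-0.5, -4.2, 6.9]
opening: 0.0248
```

```bash
python3 -c "
from h import *;look()
s=snap('scene');save(s,'c4',(335,165,475,255),5)"
```

```text
top: dowel n 270 ends [[-58.0, 1.0], [63.0, 2.0]] c [2. 2.] ang 0.3 z ends [19.7 21.1] med 20.7
dowel n 272 ends [[-64.0, 28.0], [57.0, 27.0]] c [-6. 27.] ang -0.6 z ends [20.  19.5] med 20.4
scene: dowel n 149 ends [[-59.0, 47.0], [62.0, 47.0]] c [ 4. 47.] ang -0.0 z ends [20.2 19.5] med 20.4
dowel n 154 ends [[-64.0, 24.0], [56.0, 23.0]] c [-2. 23.] ang -0.1 z ends [19.8 19.3] med 20.3
dowel n 145 ends [[-61.0, -1.0], [65.0, -3.0]] c [ 5. -2.] ang -0.7 z ends [20.4 21.5] med 20.9
F [-0.3 -2.4  6.5] T [-0.63  0.05  0.01] tray [ 1.2 61.4] z 0.0893 yaw -5.1 15.2
```

View pics/c4.png

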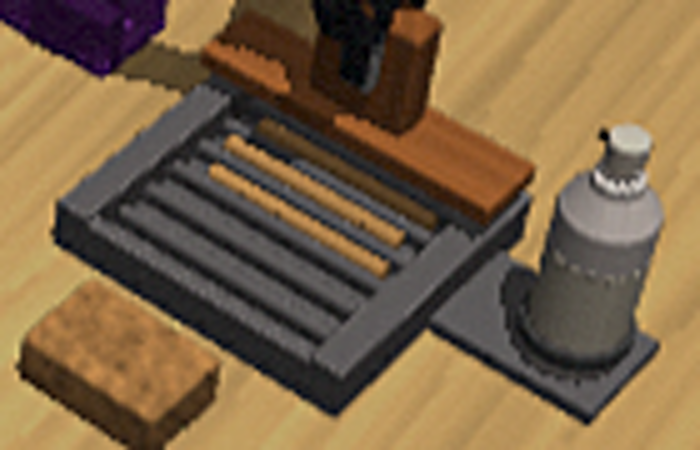

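All three dowels lie in the y = 0, 24 and 48 grooves (pixels (300,220), (315,190) and (345,170)). Depth puts them at groove height in both views. I'll lift and carry the rake back.

step_arm --claw '[0, 0, 0, 0, 0, 0, 0, 0, 0, 0, 0, 0, 0, 0, 0, 0]' --travel '[[0, 0, 0.005], [0, 0, 0.015], [0, 0, 0.03], [0, 0, 0.0227], [-0.0011, -0.0403, 0], [-0.0011, -0.0403, 0], [-0.0011, -0.0403, 0], [-0.0011, -0.0403, 0], [-0.0011, -0.0403, 0], [-0.0011, -0.0403, 0], [-0.0011, -0.0403, 0], [-0.0011, -0.0403, 0], [-0.0011, -0.0403, 0], [-0.0011, -0.0403, 0], [0, 0, 0], [0, 0, 0]]' --rot '[[0, 0, 0], [0, 0, 0], [0, 0, 0], [0, 0, 0], [0, 0, -0.59], [0, 0, -0.59], [0, 0, -0.59], [0, 0, -0.59], [0, 0, -0.59], [0, 0, -0.59], [0, 0, -0.59], [0, 0, -0.59], [0, 0, -0.59], [0, 0, -0.59], [0, 0, 0], [0, 0, 0]]'

```text
time_s: 16.9
position: [0.4717, -0.162, 0.1613]
tcp_rot: [0.995, -0.097, -0.0, -0.001]
wrist_force: [-0.1, -0.1, -1.7]
opening: 0.0251
```

```bash
python3 - <<'E'
from h import *
look()
for n in('scene','top','wrist'):
    s=snap(n);P=cloud(s).reshape(-1,3);h=cv2.cvtColor(s['img'],cv2.COLOR_RGB2HSV).reshape(-1,3)
    r=np.hypot(P[:,0]-.4715,P[:,1]+.16)<.12
    for lo,hi in((.037,.0465),(.125,.14)):
        m=r&(P[:,2]>lo)&(P[:,2]<hi)&(h[:,1]>60)&(h[:,2]>25)
        if m.sum()<10: print(n,lo,m.sum());continue
        M=np.zeros(480*640,np.uint8);M[m]=1;k,l,stt,_=cv2.connectedComponentsWithStats(cv2.morphologyEx(M.reshape(480,640),cv2.MORPH_CLOSE,np.ones((5,5))))
        i=1+stt[1:,4].argmax();m&=(l.ravel()==i)
        c=cv2.minAreaRect((P[m][:,:2]*1000).astype(np.float32));print(n,lo,m.sum(),[np.round(x,1) for x in c],P[m][:,2].mean().round(4))
    print(s['st']['position'].round(4))
E
```

```text
top: dowel n 266 ends [[-59.0, 51.0], [61.0, 51.0]] c [ 0. 51.] ang -0.1 z ends [21.1 21.2] med 20.9
dowel n 271 ends [[-57.0, 1.0], [66.0, 2.0]] c [2. 2.] ang 0.2 z ends [20.  19.7] med 20.0
dowel n 272 ends [[-65.0, 27.0], [58.0, 27.0]] c [-5. 27.] ang 0.0 z ends [22.2 20.2] med 20.6
scene: dowel n 146 ends [[-66.0, 47.0], [62.0, 47.0]] c [ 4. 47.] ang 0.0 z ends [20.9 20.5] med 20.3
dowel n 152 ends [[-65.0, 23.0], [56.0, 24.0]] c [-2. 23.] ang 0.4 z ends [19.1 18.9] med 20.1
dowel n 141 ends [[-55.0, -1.0], [64.0, -2.0]] c [ 6. -2.] ang -0.3 z ends [20.2 19.8] med 20.0
F [-0.4 -0.3 -2.5] T [ 0.01 -0.01 -0.01] tray [  25.2 -340.9] z 0.1612 yaw -11.0 16.95
scene 0.037 507 [array([ 472.4, -183.6]), array([ 22.6, 185.9]), np.float64(78.6)] 0.0414
scene 0.125 1061 [array([ 471. , -162.7]), array([ 50.5, 197.5]), np.float64(79.3)] 0.1336
[ 0.4719 -0.1607  0.1611]
top 0.037 49 [array([ 477.5, -131.7]), array([ 7.6, 43.4]), np.float64(79.2)] 0.0416
top 0.125 225 [array([ 445.7, -155.1]), array([48. , 47.9]), np.float64(77.1)] 0.1342
[ 0.472  -0.1605  0.1611]
wrist 0.037 9
wrist 0.125 16882 [array([ 516. , -169.7]), array([ 48.2, 102.7]), np.float64(79.3)] 0.1342
[ 0.4721 -0.1605  0.1612]
```

The carried board measures (471, −162.7) in the scene view, against (472, −162) before picking, so it is aligned. I'll lower it onto the rest.

step_arm --claw '[0, 0, 0, 0, 0, 0, 0, 0]' --travel '[[0, 0, -0.025], [0, 0, -0.02], [0, 0, -0.012], [0, 0, -0.008], [0, 0, -0.006], [0, 0, -0.004], [0, 0, -0.002], [0, 0, 0]]' --rot '[[0, 0, 0], [0, 0, 0], [0, 0, 0], [0, 0, 0], [0, 0, 0], [0, 0, 0], [0, 0, 0], [0, 0, 0]]'

```text
time_s: 17.95
position: [0.4723, -0.1618, 0.0845]
tcp_rot: [0.995, -0.096, 0.0, 0.0]
wrist_force: [0.1, 0.5, -2.1]
opening: 0.0247
```

step_arm --claw '[0, 0, 0, 0]' --travel '[[0, 0, -0.001], [0, 0, -0.001], [0, 0, -0.001], [0, 0, 0]]' --rot '[[0, 0, 0], [0, 0, 0], [0, 0, 0], [0, 0, 0]]'

```text
time_s: 18.35
position: [0.4725, -0.162, 0.0822]
tcp_rot: [0.995, -0.096, 0.0, 0.0]
wrist_force: [-1.7, -0.3, 2.7]
opening: 0.0251
```

The weight has gone onto the rest (wrist z force −2.5 to +2.7 N). I'll open and lift away.

step_arm --claw '[0.03, 0.05, 0.085, 0.085, 0.085, 0.085, 0.085, 0.085, 0.085, 0.085]' --travel '[[0, 0, 0], [0, 0, 0], [0, 0, 0], [0, 0, 0], [0, 0, 0.02], [0, 0, 0.03], [0, 0, 0.04], [0, 0, 0.05], [0, 0, 0.02], [0, 0, 0]]' --rot '[[0, 0, 0], [0, 0, 0], [0, 0, 0], [0, 0, 0], [0, 0, 0], [0, 0, 0], [0, 0, 0], [0, 0, 0], [0, 0, 0], [0, 0, 0]]'

```text
time_s: 19.35
position: [0.4742, -0.1627, 0.2463]
tcp_rot: [0.995, -0.096, 0.004, 0.002]
wrist_force: [0.4, -0.2, -0.0]
opening: 0.0851
```

```bash
python3 - <<'E'
from h import *
look()
for n,b in(('scene',(280,240,365,325)),('top',(318,185,368,285))):
    s=snap(n);P=cloud(s)[b[1]:b[3],b[0]:b[2]].reshape(-1,3)
    m=(P[:,2]>.122)&(P[:,2]<.135)
    if m.sum()>5:print(n,[np.round(x,1) for x in cv2.minAreaRect((P[m][:,:2]*1000).astype(np.float32))],P[m][:,2].mean())
    if n=='scene': save(s,'f5',(250,140,490,320),3.2)
P=cloud(s)[140:190,170:222];z=P[...,2];print('cap z',np.sort(z[z<.18])[-10:].mean())
E
```

```text
top: dowel n 267 ends [[-58.0, 51.0], [62.0, 51.0]] c [ 0. 51.] ang 0.2 z ends [19.7 20.6] med 20.2
dowel n 269 ends [[-58.0, 1.0], [63.0, 2.0]] c [2. 1.] ang 0.3 z ends [20.6 20.5] med 20.2
dowel n 269 ends [[-64.0, 27.0], [56.0, 27.0]] c [-6. 27.] ang -0.2 z ends [20.3 20.7] med 20.4
scene: dowel n 144 ends [[-57.0, 47.0], [62.0, 47.0]] c [ 4. 47.] ang -0.2 z ends [19.1 21.7] med 20.5
dowel n 153 ends [[-65.0, 24.0], [56.0, 23.0]] c [-2. 23.] ang -0.4 z ends [19.6 19.9] med 20.3
dowel n 143 ends [[-57.0, -2.0], [64.0, -2.0]] c [ 6. -2.] ang 0.5 z ends [21.2 19.7] med 20.7
F [-0.1  0.1 -0.3] T [0.01 0.03 0.03] tray [  27.  -341.6] z 0.2447 yaw -11.0 19.4
scene [array([ 471.7, -163.8]), array([28.3, 64. ]), np.float64(78.6)] 0.1268926266793795
top [array([ 460.8, -159.2]), array([25.6, 44. ]), np.float64(78.2)] 0.1269777721979288
cap z 0.16708726622486908
```

View pics/f5.png

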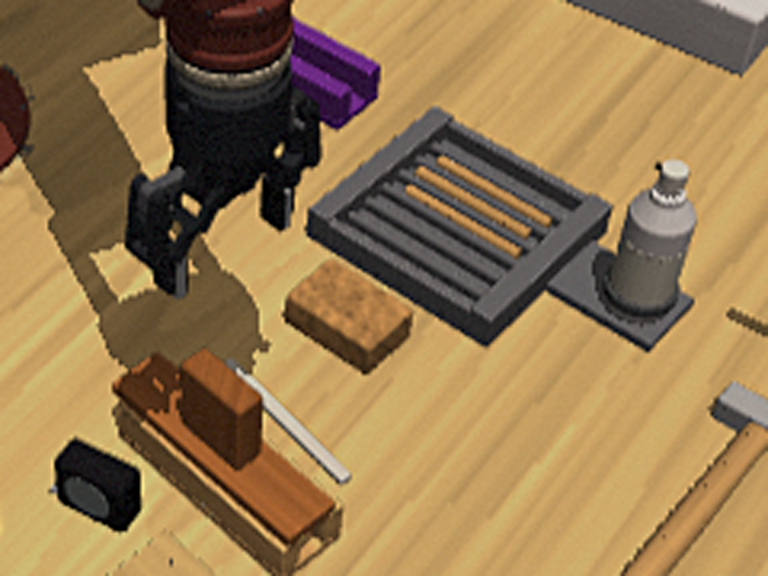

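The rake stands upright on its rest at (230,440), the dowels lie in their grooves at (480,200), the cap is up at (673,172), and the gripper is clear. I'm handing in.

```bash
python3 -c "
from cell import env
print(env.close_job())"
```

```text
the job is handed in; nothing more can be done
None
```

The job is done and handed in at about 19.5 s of the 67 s allowed. `env.close_job()` gives no verdict, so the results below are from my own checks.

- **Spray cap:** I pressed it down until it stopped moving (13 N on the wrist) and let it spring back. Afterwards its top measured about 0.165 m, which is fully up.
- **Combing:** I set the rake's feet on the rims at about 7 N, then combed once from the −y side to the +y side. Nothing jammed; the sideways force stayed under 5 N. All three dowels dropped in, so I didn't comb from the other side.
- **Dowels:** They lie in the y = 0, 24 and 48 mm grooves. Both cameras put them within about 0.5° of the grooves, within 6 mm of mid-length and at groove height.
- **Rake:** It is back upright on its rest, with the grip top at 0.127 m, which puts the grip centre about 91 mm up. It is within about 2 mm of where it started, and the gripper is open and clear above it.
- **Bystanders:** I moved nothing near them. In the last picture the pencil, tape and sander look unmoved; the offcut was mostly out of view, and I did not measure any of them.

**Disagreements:** The two cameras differ by about 4 mm on dowel position. The last top-view reading of the grip centre was off in x because the arm hid part of the grip, so I relied on the scene view there.

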